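# Set and lock a telescopic leg in its bench jig

### The job

Pull the long stop pin up out of its socket in front of the telescopic leg and stand it in the steel pot. Then draw the sliding leg out by its crossbar until the bar is lined up with the small index tab on the ruler and, while holding it there against its return spring, press the open cam lever flat along the leg. The leg must stay at the tab while the lever closes; finish still holding the leg at the tab with the lever shut (do not let go), and leave the other things on the bench undisturbed.

Things in the scene. Friction and masses are not known exactly. Their poses are not given: they have to be found in the camera images.
- collar_mouth (a point): Leg jig, fixed: grey base plate 12 mm thick and a level tube of diameter 26 ending in a black collar of diameter 29, 30 long. This point: centre of the collar's mouth, on the tube's axis, 85 above the bench. Axes of all jig points: x level, the way the leg is drawn out; z up; y level, with lever, ruler and index tab on the -y side. Ears by the lever's pivot reach 15 from the axis.
- tube_back (a point): The tube's axis 118 behind the collar's mouth. Two black blocks carry the tube here, from 74 to 161 behind the mouth, 50 wide, 104 high; nearer the mouth both sides are free, so that from above two open fingers can straddle tube or collar, leg and open lever together. The base plate is 100 wide and reaches 90 in front of the mouth.
- socket_top (a point): Centre of the top of the pin's round upright socket: outer diameter 28, hole diameter 14, top 45 above the bench, 38 in front of the collar's mouth, below the leg's axis.
- leg (a joint): How far the leg (steel rod, diameter 16, rubber foot of diameter 22) is drawn out, m: 0 = fully in, where it starts; 0.065 = its stop. A return spring pulls it in with 4 N at 0 and 5.3 N at the stop, so it goes back when not held. It meets the index tab at about 0.029 to 0.047. The pin in its socket blocks it after some 9 mm.
- bar_mid (a point): Middle of the aluminium crossbar (12 x 142 x 12 mm) across the leg's end, 20 above the leg's axis, 105 above the bench; with leg = 0, 14 in front of the mouth. The bar reaches 60 to +y, 82 to -y; its inner face is 6 behind this point. Two open fingers set down behind it, one each side of the leg, can pull it out and, still behind it, close to press the lever flat. The foot reaches 10 ahead.
- bar_end (a point): The crossbar's end on the ruler side, 82 to the -y side of bar_mid, at the middle of the bar's thickness; it is to line up with the index tab.
- index_mark (a point): Small steel index tab, 7 mm long along the leg, 22 wide, 12 high (top 106 above the bench), on the ruler rail that runs along the leg 100 to its -y side (rail top 94 above the bench). It is set 43 to 61 in front of the mouth and must not be shifted. The point is its centre, near its top, 18 outside the bar's end. The leg is right when bar_end has x = 0 in these axes.
- lever (a joint): Angle of the cam lever, rad: 0 = shut, flat along the leg; starts open at 0.40 to 0.50. A dark steel plate 48 long, 6 thick, 14 high, at the height of the leg's axis, on an upright pivot; it stays where it is left and needs 2 to 4 N to turn. Shut, its outer face is 16 from the leg's axis, while the leg's other side is 8 from it; open, its tip is up to 39 from the axis.
- lever_pivot (a point): The lever's upright pivot, fixed on the jig 10 in front of the collar's mouth and 10 to the -y side of the axis. The lever points from here the way the leg is drawn out and opens away from the leg.
- lever_tip (a point): Free end of the cam lever, middle of its thickness and height.
- pin_grip (a point): Stop pin: steel shaft of diameter 10 with a black handle of diameter 16 on its top 40; 165 long, about 80 g, loose. This point is in the middle of the handle's height, on the axis, 145 above the foot; z runs up the pin. At first it stands upright in the socket, its foot 12 above the bench; it is out of the socket and above the crossbar once lifted by 105.
- pin_center (a point): The middle of the stop pin's length, 82.5 from its foot.
- pot: Heavy open steel pot, 100 high, 84 across, wall 4, 0.7 kg, loose; the origin is the centre of its underside. The pin may lean in it.
- pin: The stop pin; origin at its foot.
- tip_box: Bystander: box of pipette tips, 85 x 125 x 57; origin under its centre.
- petri_dish: Bystander: flat clear dish, diameter 92, 17 high; origin under its centre.
- wash_bottle: Bystander: white bottle, diameter 64, 170 high; origin under its centre.
- flask: Bystander: conical glass flask, diameter 88, 123 high; origin under its centre.
- slide_box: Bystander: grey box, 95 x 85 x 32; origin under its centre.
- weigh_block: Bystander: brass balance weight, diameter 40, 55 high; origin under its centre.
Not all that is in view belongs to the job. Of the things that look like the pin, the largest one is meant.

How it is judged:
On the way, in this order (a step that is already met when the one before it is completed fails the run):
1. the stop pin stands or leans in the pot, let go (horizontal distance between pin_center and pot below 0.045 m and z of pin_center in the frame of pot between 0.03 and 0.098 m and angle between pot's own z axis and vertical below 0.1 rad and contact force between the fingers and pin below 0.1 N), for 0.2 s.
2. the fingers hold the drawn-out leg with its bar at the index tab (within 5 mm) while the lever is still open (x of bar_end in the frame of index_mark between -0.005 and 0.005 m and contact force between the fingers and leg above 1 N and value of joint lever above 0.25 rad), for 0.1 s.
3. the lever is shut with the leg still held at the tab (x of bar_end in the frame of index_mark between -0.005 and 0.005 m and contact force between the fingers and leg above 1 N and value of joint lever below 0.1 rad), for 0.2 s.
At the end, for the whole second after the job is handed in: The robot is still holding the leg (fingers push on leg or crossbar with over 1 N), the crossbar lines up with the index tab within 5 mm along the leg, the lever is within 0.10 rad of shut, and the pin rests in the upright pot (its middle within 45 mm of the pot's axis and below the rim), let go (all of step 1 and all of step 3 and linear speed of leg below 0.01 m/s and linear speed of pin below 0.05 m/s); the arm keeps its last pose, push and grip.
It fails at once if the lever is more than half closed while the bar is over 8 mm from the index tab (value of joint lever below 0.2 rad and not (x of bar_end in the frame of index_mark between -0.008 and 0.008 m)).
It fails at once if a bystander is moved by more than 30 mm, or the index tab by more than 3 mm (distance of any of tip_box, petri_dish, wash_bottle, flask, slide_box, weigh_block from where it was at the start of the episode above 0.03 m or distance of index_mark from where it was at the start of the episode above 0.003 m).
It fails at once if the pot is knocked over (angle between pot's own z axis and vertical above 0.6 rad).
It also fails if it takes over 53 s, if anything falls off the work surface, if the arm or the gripper's body presses on something with over 40 N, if the wrist force passes 120 N, or if a joint passes its speed limit or range.

### The arm

A 7-joint arm with a two-finger parallel gripper is mounted at the origin on the work surface. World frame = base frame: x ahead of the robot, y to its left, z up, the work surface at z = 0. Lengths are in m, angles in rad, forces in N, time in s.
With the tool pointing down it reaches from about 0.425 to 0.925 m from the base axis. Payload 6.8 kg.
Tool frame: the origin (TCP) lies midway between the tips of the shut fingers; the grasp point (between the pads) lies 19 mm behind it; z points along the fingers, x is the direction in which the jaws open and shut, and the axes are right-handed (so a half turn about z gives the same grasp; the last joint's range is limited). The gripper opens to 85 mm and grips with 20 to 120 N. Pads are 22 mm wide; open, the fingers measure 114 mm over their backs; the gripper's body (76 mm by 85 mm) begins 54 mm behind the grasp point. The pads swing forward as they close: fully open they stand 13 mm farther back than shut.
Start: joints at [-1.302, 0.477, 0.022, 1.555, -0.011, 1.109, -0.083], TCP at [0.248, 0.628, 0.231] pointing down, gripper open.
Joint ranges: [-2.96, 2.96], [-0.34, 2.1], [-1.41, 1.46], [0.24, 2.44], [-1.37, 4.51], [0.17, 1.92], [-2.96, 2.96]. Speed limits (rad/s): [2.39, 2.39, 3.14, 3.14, 3.14, 3.14, 3.14].

### API

Orientations are given as a unit quaternion [w, x, y, z].
In Python, from station import bot gives the robot as it stands.
- The arm moves only by the tool step_arm, never from a script. Its argument "increments" is a list of rows, each a list of 7 numbers: the shift along the tool's x, y, z in cm, then the turn, a rotation vector about the tool's x, y, z in degrees, then the closure, from 0 (fully open) to 1 (shut). A call has 1 to 20 rows; each row shifts and turns the commanded pose from where the row before left it, along the tool's axes as they then stand; what a row does not reach is not made up. A row lasts 1/10 s, in which the tool goes at most 50 mm and 8.59 degrees, less where a joint would pass 70% of its speed; a pose out of reach is approached as far as the arm can. A call is refused whole if a number of a shift passes 5 or a number of a turn 8.59, either way. A call with a gripper value outside its range is refused whole. The fingers move at their own pace and stop on an object; "squeeze" is the grip in N (left out, the last holds). Time passes only in rows, so rows that do not move let the fingers close. It gives the time, the measured TCP pose, the force and the opening at its end, in the units of the state.
- bot.get_obs(): the state, without advancing time (a new reading comes with each control period).
- bot.read_camera(name): name is "side" or "top"; returns a dict with "pixels" (420x560x3 uint8, red, green, blue), "vertical_fov" (degrees; the focal length in pixels is half the picture's height over the tangent of half this angle, whatever the lens; pixels are square), "cx", "cy" (the principal point, pixels), "camera_from_world" (4x4, takes a point from world to camera coordinates). Camera axes: x right, y down, z forward; pixel columns grow to the right and rows downward; lengths in m; the calibration is good to about 2 mm. A picture is of the moment at which its call begins. There is no depth.
- bot.hand_in(): hands the job in, once; it reports no verdict.
Trained networks look in a picture, given as the dict that the camera call returned (one of the last four; its "shot" number tells which), for a name from the list of things; names that differ only in an ending like _2 or _b are one class to them, and where a whole thing is asked for, a point or a joint stands for the part that bears it (a point fixed in the world has none). Each returns a list of dicts, best first, with "score" (0 to 1); they miss things now and then, are a little off and sometimes report something else, mostly with a low value. They report only what shows in the picture. A call takes as long as a camera call. They do not tell look-alikes from the thing itself.
- bot.find_in(picture, query): "point" ([column, row] in pixels, amid what is visible of it).
- bot.cut_out(picture, query): "pixels" (420x560 bool, what is visible of it) and "point" ([column, row] in pixels, amid what is visible of it).
- bot.pinpoint(picture, query): "point" ([column, row] in pixels: a listed point, or the origin of a listed thing).
The state is a dict: "t": time; "q": joint angles; "joint_vel": joint speeds; "joint_torque": joint torques, N m; "eef_pos": TCP position; "tool_rot": TCP orientation; "contact_force": force on the tool from outside, world axes, zero at the start; "torque": the same for the moment, N m; "gripper_width": opening from 0.0 (shut) to 1.0 (fully open).
Only numpy, scipy, OpenCV 4.12 (cv2) and the standard library are available. Lean on these libraries where they do the work, as an engineer would, in place of code of your own. Each camera call takes 0.05 s, during which the arm holds its last target.

## Working session

There is one attempt and no reset: what is moved stays moved. The work goes in short steps, Python scripts to look and compute and a tool call to move; the robot and the scene stay as the last step left them, time stands still between calls to the robot, and variables do not carry over. Pictures are saved under pics/ and viewed, and the job is handed in when it is done.

Besides the shell and the picture viewer there is one more tool, called after ">>>" by a JSON object that holds its "name" and its "arguments", one argument or row to a line. step_arm: Moves the arm, as the interface text tells. Its arguments: {"type":"object","properties":{"increments":{"type":"array"},"squeeze":{"type":"number"}},"required":["increments"]}

```bash
ls; mkdir -p pics
cat > h.py <<'E'
import numpy as np, cv2
from station import bot
def shot(name,fn=None):
    p=bot.read_camera(name)
    if fn: cv2.imwrite('pics/'+fn,cv2.cvtColor(p['pixels'],cv2.COLOR_RGB2BGR))
    return p
def K(p):
    f=p['pixels'].shape[0]/2/np.tan(np.radians(p['vertical_fov'])/2)
    return f
def proj(p,X):
    X=np.atleast_2d(X);T=np.array(p['camera_from_world']);c=X@T[:3,:3].T+T[:3,3]
    return np.c_[c[:,0]/c[:,2]*K(p)+p['cx'],c[:,1]/c[:,2]*K(p)+p['cy']]
def ray(p,uv):
    T=np.array(p['camera_from_world']);R=T[:3,:3];o=-R.T@T[:3,3]
    d=R.T@np.array([(uv[0]-p['cx'])/K(p),(uv[1]-p['cy'])/K(p),1]);return o,d/np.linalg.norm(d)
def atz(p,uv,z):
    o,d=ray(p,uv);return o+d*(z-o[2])/d[2]
def tri(a,ua,b,ub):
    o1,d1=ray(a,ua);o2,d2=ray(b,ub)
    A=np.c_[d1,-d2];s=np.linalg.lstsq(A,o2-o1,rcond=None)[0]
    x,y=o1+s[0]*d1,o2+s[1]*d2
    return (x+y)/2,np.linalg.norm(x-y)
E
python3 - <<'E'
from h import *
a=shot('side','s0.png');b=shot('top','t0.png')
for p in(a,b): print({k:v for k,v in p.items() if k!='pixels'})
print(bot.get_obs())
for q in ['collar_mouth','tube_back','socket_top','bar_mid','bar_end','index_mark','lever_pivot','lever_tip','pin_grip','pin_center','pot','pin','tip_box','petri_dish','wash_bottle','flask','slide_box','weigh_block']:
    r=[[(np.round(x['point']).tolist(),round(x['score'],2)) for x in bot.pinpoint(p,q)[:3]] for p in (a,b)]
    print(q,r)
    if r[0] and r[1]: print('   ',tri(a,bot.pinpoint(a,q)[0]['point'],b,bot.pinpoint(b,q)[0]['point']))
E
```

```text
pics
{'vertical_fov': 48.710684372240664, 'cx': 282.26631972275925, 'cy': 209.4607531131687, 'camera_from_world': array([[ 0.73644924, -0.67640541, -0.01087359, -0.392215  ],
       [-0.33052   , -0.34574253, -0.87819054,  0.26082265],
       [ 0.59025337,  0.6503367 , -0.47818734,  0.87056758],
       [ 0.        ,  0.        ,  0.        ,  1.        ]]), 'shot': 1}
{'vertical_fov': 44.701963994061614, 'cx': 277.6549789016003, 'cy': 215.61852205022868, 'camera_from_world': array([[-0.01682596, -0.99940628, -0.03006615, -0.0055305 ],
       [-0.99718974,  0.01896902, -0.07247616,  0.51479389],
       [ 0.07300346,  0.02876218, -0.99691686,  1.26803936],
       [ 0.        ,  0.        ,  0.        ,  1.        ]]), 'shot': 2}
{'t': 0.1, 'q': array([-1.30206295,  0.47775131,  0.02233703,  1.55634015, -0.01147664,
        1.10930582, -0.08310219]), 'joint_vel': array([-0.00046592, -0.00165613, -0.0015586 , -0.00486382, -0.00188949,
       -0.00142644, -0.00230079]), 'joint_torque': array([ 4.16323935e-03, -5.97766113e+01,  1.61397457e+00, -2.81959426e+01,
        1.29264829e-02,  5.08
[... 2608 characters left out ...]
), ([314.0, 217.0], 0.22)]]
    (array([0.38104578, 0.1228179 , 0.01215073]), np.float64(0.0119165044814141))
wash_bottle [[([310.0, 205.0], 0.6)], [([224.0, 124.0], 0.61)]]
    (array([ 0.76183405,  0.12613123, -0.02313319]), np.float64(0.0016085181785875885))
flask [[([266.0, 187.0], 0.95)], [([166.0, 146.0], 0.82)]]
    (array([0.70368133, 0.26855598, 0.00660535]), np.float64(0.008594808171575838))
slide_box [[([142.0, 238.0], 0.59)], [([172.0, 309.0], 0.83)]]
    (array([0.27996757, 0.2585886 , 0.00395141]), np.float64(0.006748150418290096))
weigh_block [[([294.0, 202.0], 0.78)], [([227.0, 150.0], 0.8)]]
    (array([0.68373413, 0.11154562, 0.01899228]), np.float64(0.0013594140417590426))
```

Run:
```python
import cv2
t=cv2.imread('pics/t0.png');s=cv2.imread('pics/s0.png')
cv2.imwrite('pics/t0c.png',cv2.resize(t[140:300,240:440],None,fx=4,fy=4,interpolation=cv2.INTER_CUBIC)[:600])
cv2.imwrite('pics/s0c.png',cv2.resize(s[170:310,220:400],None,fx=4,fy=4,interpolation=cv2.INTER_CUBIC))
```

```text
(no output)
```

View pics/t0.png

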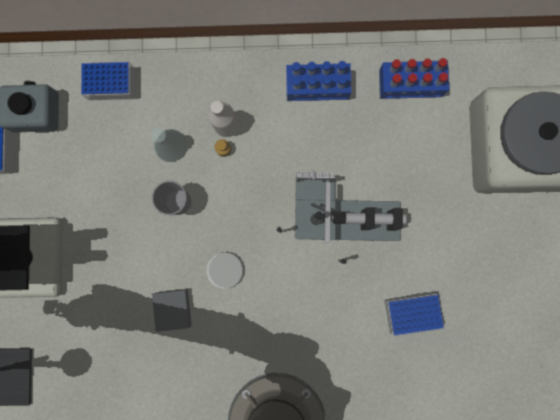

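View pics/s0.png

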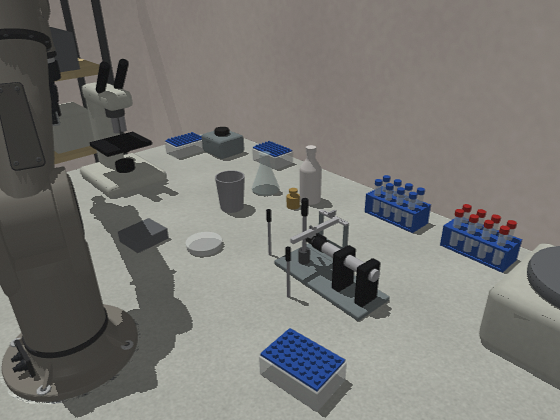

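View pics/t0c.png

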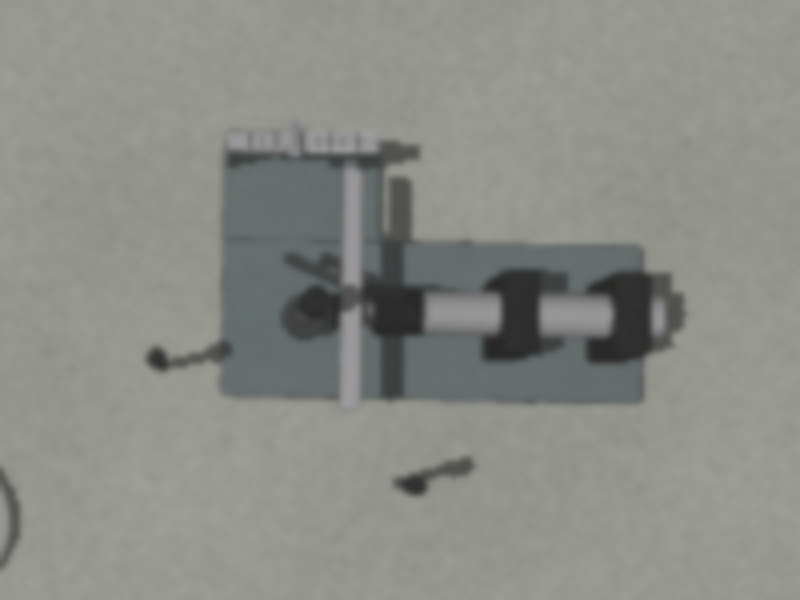

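View pics/s0c.png

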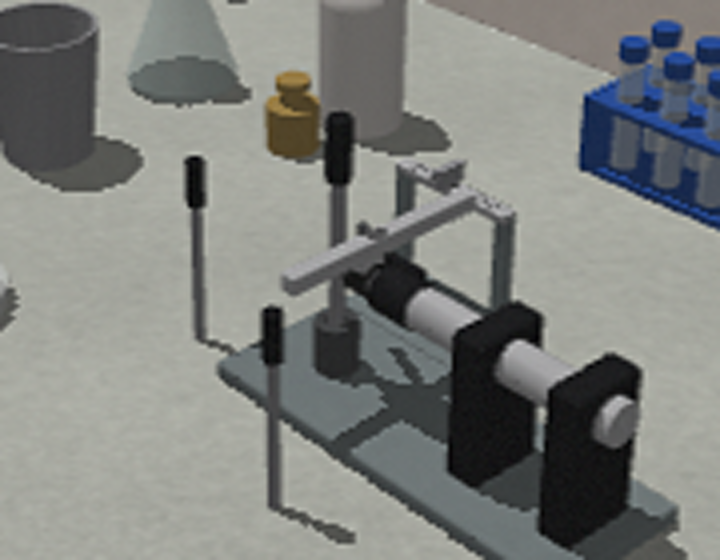

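Three pin look-alikes show in the side view: (304,208) in the socket, (268,215) on the left and (288,254) in front. The one in the socket is thicker and taller, and the crop confirms it. Next I fit the jig pose.

```bash
cat > fit.py <<'E'
from h import *
from scipy.optimize import least_squares
L={'collar_mouth':(0,0,.085),'tube_back':(-.118,0,.085),'socket_top':(.038,0,.045),'bar_mid':(.014,0,.105),'bar_end':(.014,-.082,.105),'lever_pivot':(.010,-.010,.085)}
def J(x,P):  # jig->world
    P=np.atleast_2d(P);c,s=np.cos(x[2]),np.sin(x[2])
    return np.c_[x[0]+c*P[:,0]-s*P[:,1],x[1]+s*P[:,0]+c*P[:,1],P[:,2]]
def W(x,X):
    X=np.atleast_2d(X);c,s=np.cos(x[2]),np.sin(x[2]);d=X[:,:2]-x[:2]
    return np.c_[c*d[:,0]+s*d[:,1],-s*d[:,0]+c*d[:,1],X[:,2]]
E
python3 - <<'E'
from fit import *
a=shot('side');b=shot('top')
obs=[]
for q,P in L.items():
    for p in(a,b):
        r=bot.pinpoint(p,q)
        if r: obs.append((p,q,P,np.array(r[0]['point'])))
im=[(p,np.array(bot.pinpoint(p,'index_mark')[0]['point'])) for p in(a,b)]
def res(x,full=False):
    r=[(proj(p,J(x,P))[0]-u) for p,q,P,u in obs]+[proj(p,J(x,(x[3],-.1,.104)))[0]-u for p,u in im]
    return r if full else np.concatenate(r)
s=least_squares(res,[.5,-.148,1.57,.05],loss='soft_l1',f_scale=2)
x=s.x;print(x,np.degrees(x[2]))
for o,r in zip([o[1] for o in obs]+['im','im'],res(x,True)):print(o,np.round(r,1))
np.save('jig.npy',x)
for p,n in((a,'s1.png'),(b,'t1.png')):
    im_=cv2.cvtColor(p['pixels'],cv2.COLOR_RGB2BGR);k=4
    u0,v0=(220,170) if n[0]=='s' else(270,160)
    im_=cv2.resize(im_[v0:v0+145,u0:u0+190],None,fx=k,fy=k,interpolation=cv2.INTER_CUBIC)
    def ln(A,B,c):
        U=proj(p,J(x,[A,B]));U=((U+.5-[u0,v0])*k-.5).astype(int);cv2.line(im_,tuple(map(int,U[0])),tuple(map(int,U[1])),c,1)
    ln((.02,-.082,.111),(.02,.06,.111),(0,0,255));ln((.008,-.082,.111),(.008,.06,.111),(0,0,255))
    ln((.09,-.05,.012),(.09,.05,.012),(0,255,0));ln((.09,.05,.012),(-.17,.05,.012),(0,255,0));ln((.09,-.05,.012),(-.17,-.05,.012),(0,255,0))
    ln((0,0,.085),(-.16,0,.085),(255,0,0));ln((.038,0,.012),(.038,0,.177),(255,0,255));ln((x[3],-.11,.106),(x[3],-.09,.106),(0,255,255))
    cv2.imwrite('pics/'+n,im_)
pt=[bot.cut_out(p,'pot') for p in(a,b)]
for p,c in zip((a,b),pt): m=c[0]['pixels'];ys,xs=np.nonzero(m);print(c[0]['score'],xs.min(),xs.max(),ys.min(),ys.max(),c[0]['point'])
# sharpened pot fit: rim ellipse in top
for z in (0,.1):
  print(z,atz(b,pt[1][0]['point'],z))
E
```

```text
[ 0.50079883 -0.14611903  1.53055359  0.0460741 ] 87.69426099301363
collar_mouth [-1.3 -2.7]
collar_mouth [-1.6  2.9]
tube_back [ 1.1 -0.8]
tube_back [0.9 3.7]
socket_top [ 2.1 -1. ]
socket_top [ 1.1 -2.9]
bar_mid [1.7 2. ]
bar_mid [ 0.1 -2. ]
bar_end [-1.6  2.2]
bar_end [-2.2 -1.2]
lever_pivot [0.8 2. ]
lever_pivot [-1.5  1. ]
im [1.2 2.8]
im [-1.8  1.9]
0.58 216 244 171 212 [231.3, 189.5]
0.91 152 190 180 214 [169.8, 198.4]
0 [0.56577373 0.26320493 0.        ]
0.1 [0.55462382 0.23900027 0.1       ]
```

View pics/s1.png

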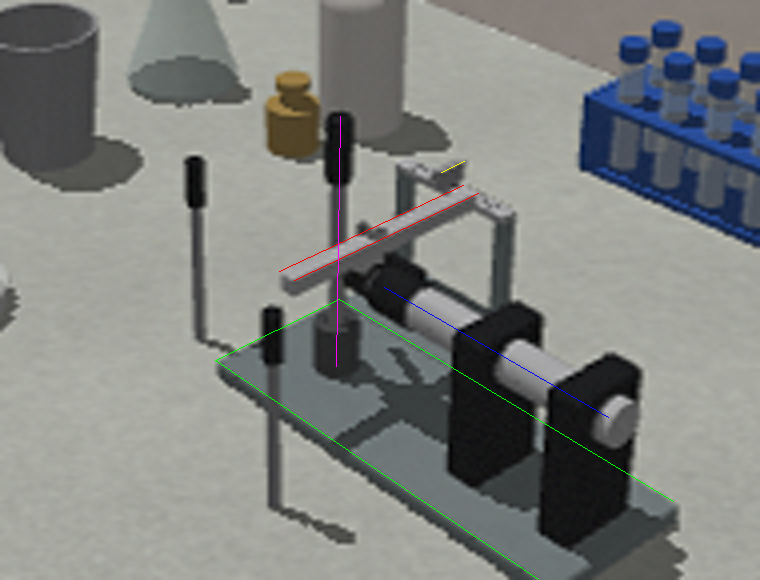

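View pics/t1.png

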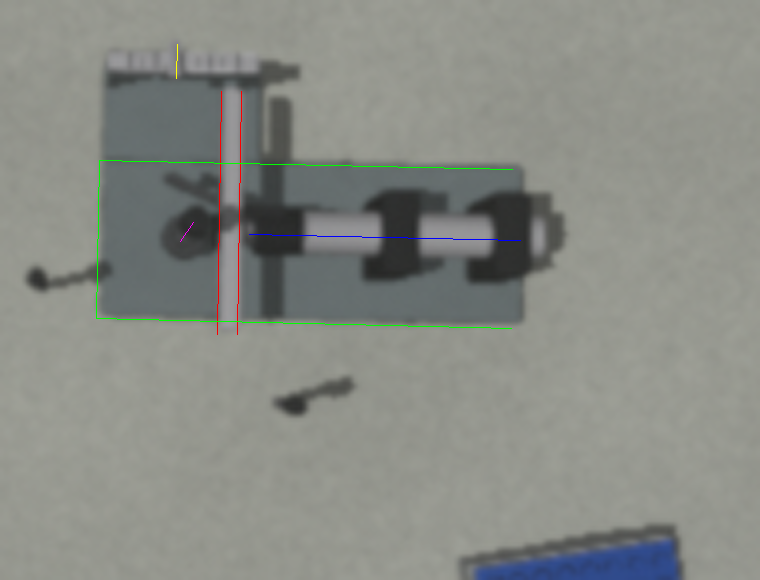

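```bash
cat >> fit.py <<'E'
from scipy.spatial.transform import Rotation as Ro
def go(target,yaw=None):
    o=bot.get_obs();q=o['tool_rot'];R=Ro.from_quat([q[1],q[2],q[3],q[0]])
    d=R.inv().apply(np.array(target)-o['eef_pos'])*100
    ax=R.as_matrix();ang=np.degrees(np.arctan2(ax[1,0],ax[0,0]))
    print('shift cm',np.round(d,2),'xang',round(ang,2),'tilt',np.round(ax[:,2],4),'tcp',np.round(o['eef_pos'],4),'F',np.round(o['contact_force'],2),'w',round(o['gripper_width'],3),'t',o['t'])
E
python3 - <<'E'
from fit import *
x=np.load('jig.npy');x[2]=np.radians(88.1);x[0]+=.0;np.save('jig.npy',x)
pin=J(x,(.038,0,.157-.019))[0];print(pin,J(x,(.014,0,.1)))
go(pin)
E
```

```text
[ 0.50205873 -0.10813992  0.138     ] [[ 0.501263   -0.13212672  0.1       ]]
shift cm [-59.08  50.66   9.33] xang 68.41 tilt [ 0.  0. -1.] tcp [0.2484 0.6277 0.2313] F [-0.34 -0.84  0.34] w 1.0 t 4.5
```

>>> {"name": "step_arm", "arguments": {
  "increments": [
    [0,0,-0.4,0,0,7.8,0],
    [0,0,-0.4,0,0,7.8,0],
    [0,0,-0.4,0,0,7.8,0],
    [0,0,-0.4,0,0,7.8,0],
    [0,0,-0.4,0,0,7.8,0],
    [0,0,0,0,0,7.8,0],
    [0,0,0,0,0,7.8,0],
    [0,0,0,0,0,7.8,0],
    [0,0,0,0,0,7.8,0]
  ]
}}

```text
t: 5.4
eef_pos: [0.2483, 0.6277, 0.2513]
tool_rot: [-0.0, 1.0, -0.018, -0.0]
contact_force: [0.1, 0.8, 0.4]
gripper_width: 1.002
```

Run:
```python
from fit import *
x=np.load('jig.npy')
go(J(x,(.038,0,.245))[0])
```

```text
shift cm [28.06 72.6   0.63] xang -2.11 tilt [-0.e+00  1.e-04 -1.e+00] tcp [0.2483 0.6277 0.2513] F [0.05 0.78 0.38] w 1.002 t 5.4
```

>>> {"name": "step_arm", "arguments": {
  "increments": [
    [0.8,2,0,0,0,0,0],
    [1.6,4,0,0,0,0,0],
    [1.6,4.1,0,0,0,0,0],
    [1.6,4.1,0,0,0,0,0],
    [1.6,4.1,0,0,0,0,0],
    [1.6,4.1,0,0,0,0,0],
    [1.6,4.1,0,0,0,0,0],
    [1.6,4.1,0,0,0,0,0],
    [1.6,4.1,0,0,0,0,0],
    [1.6,4.1,0,0,0,0,0],
    [1.6,4.1,0,0,0,0,0],
    [1.6,4.1,0,0,0,0,0],
    [1.6,4.1,0,0,0,0,0],
    [1.6,4.1,0,0,0,0,0],
    [1.6,4.1,0,0,0,0,0],
    [1.6,4.1,0,0,0,0,0],
    [1.6,4.1,0,0,0,0,0],
    [1.0,3.0,0.2,0,0,0,0],
    [0.6,2,0.2,0,0,0,0],
    [0,0,0.2,0,0,0,0]
  ]
}}

```text
t: 7.4
eef_pos: [0.5059, -0.1092, 0.2456]
tool_rot: [0.001, 1.0, -0.018, 0.001]
contact_force: [-0.9, 0.1, -0.0]
gripper_width: 0.997
```

Run:
```python
from fit import *
x=np.load('jig.npy')
go(J(x,(.038,0,.138))[0])
a=shot('side');im=cv2.cvtColor(a['pixels'],cv2.COLOR_RGB2BGR);cv2.imwrite('pics/s2.png',cv2.resize(im[110:310,200:400],None,fx=3,fy=3))
```

```text
shift cm [-0.39 -0.11 10.76] xang -2.09 tilt [ 0.001  -0.0017 -1.    ] tcp [ 0.5059 -0.1092  0.2456] F [-0.92  0.12 -0.02] w 0.997 t 7.4
```

View pics/s2.png

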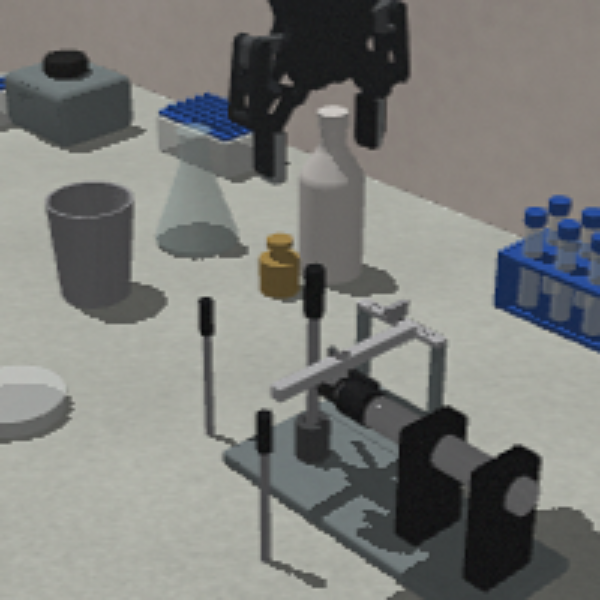

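The open fingers are above the pin, straddling its handle (crop col 315, fingers at 270 and 372). Descending to grip it.

>>> {"name": "step_arm", "arguments": {
  "increments": [
    [-0.2,0,1,0,0,0,0],
    [-0.2,-0.1,2,0,0,0,0],
    [0,0,2,0,0,0,0],
    [0,0,2,0,0,0,0],
    [0,0,2,0,0,0,0],
    [0,0,1.3,0,0,0,0],
    [0,0,0.4,0,0,0,0],
    [0,0,0,0,0,0,1],
    [0,0,0,0,0,0,1],
    [0,0,0,0,0,0,1],
    [0,0,0,0,0,0,1],
    [0,0,0,0,0,0,1],
    [0,0,0,0,0,0,1],
    [0,0,0,0,0,0,1]
  ],
  "squeeze": 40
}}

```text
t: 8.85
eef_pos: [0.5022, -0.1047, 0.1388]
tool_rot: [-0.0, 1.0, -0.016, 0.001]
contact_force: [-0.0, 0.6, 4.7]
gripper_width: 0.174
```

Run:
```python
from fit import *
x=np.load('jig.npy')
go(J(x,(.038,0,.138))[0])
a=shot('side');im=cv2.cvtColor(a['pixels'],cv2.COLOR_RGB2BGR);cv2.imwrite('pics/s3.png',cv2.resize(im[110:310,200:400],None,fx=3,fy=3))
```

```text
shift cm [-0.01  0.34  0.08] xang -1.8 tilt [ 0.0013  0.     -1.    ] tcp [ 0.5022 -0.1047  0.1388] F [-0.01  0.6   4.71] w 0.174 t 8.85
```

View pics/s3.png

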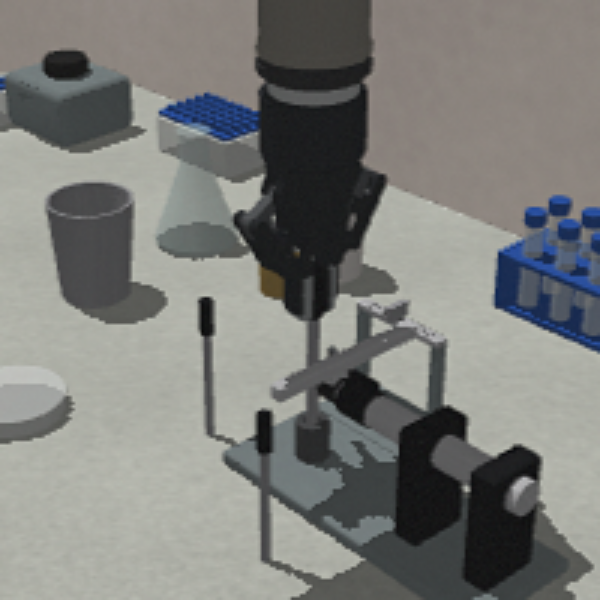

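The pin is held: width is about 15 mm and the shaft is still upright in the socket. Lifting it.

>>> {"name": "step_arm", "arguments": {
  "increments": [
    [0,0,-0.5,0,0,0,1],
    [0,0,-1,0,0,0,1],
    [0,0,-1.5,0,0,0,1],
    [0,0,-2,0,0,0,1],
    [0,0,-2,0,0,0,1],
    [0,0,-2,0,0,0,1],
    [0,0,-2,0,0,0,1],
    [0,0,-2,0,0,0,1],
    [0,0,-1.5,0,0,0,1],
    [0,0,-0.5,0,0,0,1],
    [0,0,0,0,0,0,1]
  ]
}}

```text
t: 10.0
eef_pos: [0.5017, -0.1046, 0.2888]
tool_rot: [-0.0, 1.0, -0.016, 0.001]
contact_force: [0.6, -0.3, -0.9]
gripper_width: 0.174
```

Run:
```python
from fit import *
go([.557,.239,.275])
a=shot('side');im=cv2.cvtColor(a['pixels'],cv2.COLOR_RGB2BGR);cv2.imwrite('pics/s4.png',cv2.resize(im[70:310,200:400],None,fx=2.5,fy=2.5))
```

```text
shift cm [  4.46 -34.52   1.4 ] xang -1.79 tilt [ 1.e-03  5.e-04 -1.e+00] tcp [ 0.5017 -0.1046  0.2888] F [ 0.56 -0.25 -0.93] w 0.174 t 10.0
```

View pics/s4.png

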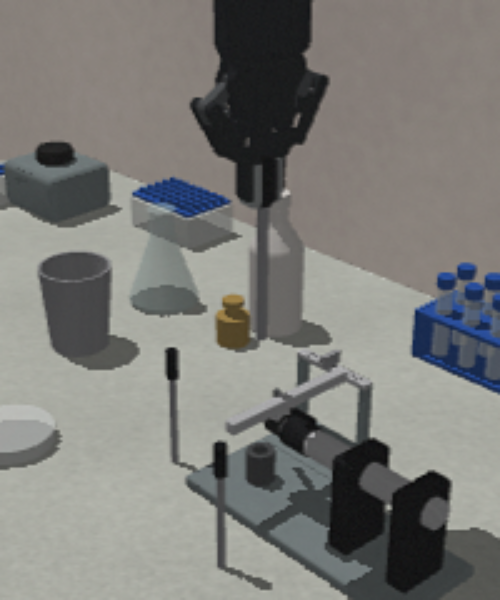

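The pin is out and hanging upright with its foot clear of the bar and socket. Carrying it over the pot.

>>> {"name": "step_arm", "arguments": {
  "increments": [
    [0.1,-0.7,0,0,0,0,1],
    [0.2,-1.5,0,0,0,0,1],
    [0.3,-2.5,0,0,0,0,1],
    [0.4,-3,0,0,0,0,1],
    [0.4,-3,0,0,0,0,1],
    [0.4,-3,0,0,0,0,1],
    [0.4,-3,0,0,0,0,1],
    [0.4,-3,0,0,0,0,1],
    [0.4,-3,0,0,0,0,1],
    [0.4,-3,0,0,0,0,1],
    [0.4,-3,0,0,0,0,1],
    [0.3,-2.5,0,0,0,0,1],
    [0.2,-1.5,0,0,0,0,1],
    [0.1,-0.8,0,0,0,0,1],
    [0,0,0,0,0,0,1],
    [0,0,0,0,0,0,1]
  ]
}}

```text
t: 11.65
eef_pos: [0.5562, 0.2272, 0.2883]
tool_rot: [0.0, 1.0, -0.017, -0.0]
contact_force: [-0.1, -1.3, -0.5]
gripper_width: 0.174
```

Run:
```python
from fit import *
a=shot('side');b=shot('top')
go([.557,.239,.136])
im=cv2.cvtColor(a['pixels'],cv2.COLOR_RGB2BGR);A=cv2.resize(im[90:250,160:300],None,fx=2.8,fy=2.8)
im=cv2.cvtColor(b['pixels'],cv2.COLOR_RGB2BGR);B=cv2.resize(im[130:290,100:240],None,fx=2.8,fy=2.8)
cv2.imwrite('pics/c5.png',np.hstack([A,B]))
for p,s in((a,'side'),(b,'top')):
    # pot rim overlay residual
    th=np.linspace(0,2*np.pi,8,endpoint=False)
    print(s,np.round(proj(p,np.c_[.557+.042*np.cos(th),.239+.042*np.sin(th),0*th+.1])).tolist())
```

```text
shift cm [ 0.03 -1.19 15.25] xang -1.93 tilt [ 2.e-04 -2.e-04 -1.e+00] tcp [0.5563 0.2271 0.2885] F [-0.22  0.14 -0.  ] w 0.176 t 11.75
side [[243.0, 172.0], [233.0, 170.0], [222.0, 172.0], [216.0, 176.0], [219.0, 181.0], [229.0, 183.0], [240.0, 181.0], [246.0, 176.0]]
top [[170.0, 180.0], [157.0, 185.0], [152.0, 198.0], [157.0, 210.0], [170.0, 215.0], [182.0, 210.0], [187.0, 197.0], [182.0, 185.0]]
```

View pics/c5.png

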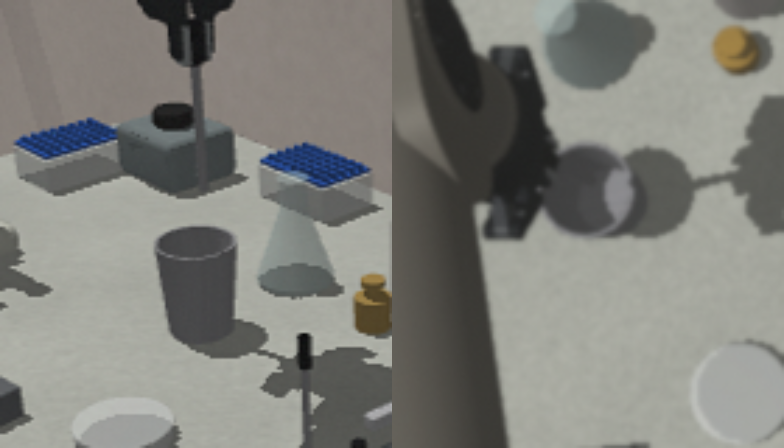

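The pot rim matches its estimated position in both views (side cols 215–245, top cols 153–187). The pin hangs vertical and is 12 mm short in y, so I'll shift it and lower.

>>> {"name": "step_arm", "arguments": {
  "increments": [
    [0,-0.6,0,0,0,0,1],
    [0,-0.6,0,0,0,0,1],
    [0,0,1,0,0,0,1],
    [0,0,2,0,0,0,1],
    [0,0,2.5,0,0,0,1],
    [0,0,2.5,0,0,0,1],
    [0,0,2.5,0,0,0,1],
    [0,0,2,0,0,0,1],
    [0,0,1.3,0,0,0,1],
    [0,0,0.8,0,0,0,1],
    [0,0,0.3,0,0,0,1],
    [0,0,0,0,0,0,1]
  ]
}}

```text
t: 12.95
eef_pos: [0.5567, 0.2409, 0.1395]
tool_rot: [-0.0, 1.0, -0.016, 0.0]
contact_force: [-0.5, -0.2, -0.7]
gripper_width: 0.174
```

Run:
```python
from fit import *
a=shot('side')
go([.557,.239,.136])
im=cv2.cvtColor(a['pixels'],cv2.COLOR_RGB2BGR);cv2.imwrite('pics/c6.png',cv2.resize(im[90:250,160:300],None,fx=3.5,fy=3.5))
```

```text
shift cm [0.01 0.2  0.39] xang -1.79 tilt [ 1.e-03  5.e-04 -1.e+00] tcp [0.5569 0.241  0.1399] F [-0.02 -0.21 -0.21] w 0.173 t 13.0
```

View pics/c6.png

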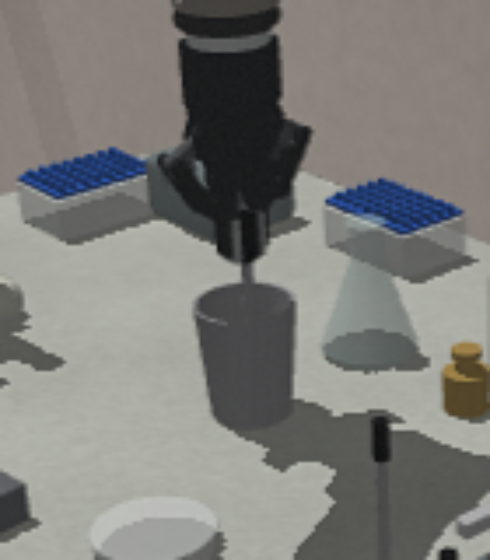

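The pin is inside the pot. Lowering the last few mm, opening, waiting, then going up.

>>> {"name": "step_arm", "arguments": {
  "increments": [
    [0,0,0.3,0,0,0,1],
    [0,0,0,0,0,0,1],
    [0,0,0,0,0,0,0.6],
    [0,0,0,0,0,0,0.4],
    [0,0,0,0,0,0,0.2],
    [0,0,0,0,0,0,0],
    [0,0,0,0,0,0,0],
    [0,0,0,0,0,0,0],
    [0,0,-1,0,0,0,0],
    [0,0,-2,0,0,0,0],
    [0,0,-3,0,0,0,0],
    [0,0,-3,0,0,0,0],
    [0,0,-2,0,0,0,0],
    [0,0,-0.5,0,0,0,0],
    [0,0,0,0,0,0,0]
  ]
}}

```text
t: 14.5
eef_pos: [0.5567, 0.241, 0.2521]
tool_rot: [-0.001, 1.0, -0.016, 0.001]
contact_force: [1.1, -0.5, -1.3]
gripper_width: 0.999
```

Run:
```python
from fit import *
a=shot('side')
x=np.load('jig.npy')
go(J(x,(-.02,0,.255))[0])
im=cv2.cvtColor(a['pixels'],cv2.COLOR_RGB2BGR);cv2.imwrite('pics/c7.png',cv2.resize(im[90:250,160:300],None,fx=3.5,fy=3.5))
```

```text
shift cm [-4.32 40.85 -0.41] xang -1.78 tilt [-5.e-04  0.e+00 -1.e+00] tcp [0.5561 0.2408 0.2509] F [-1.17 -1.58  0.13] w 1.001 t 14.55
```

View pics/c7.png

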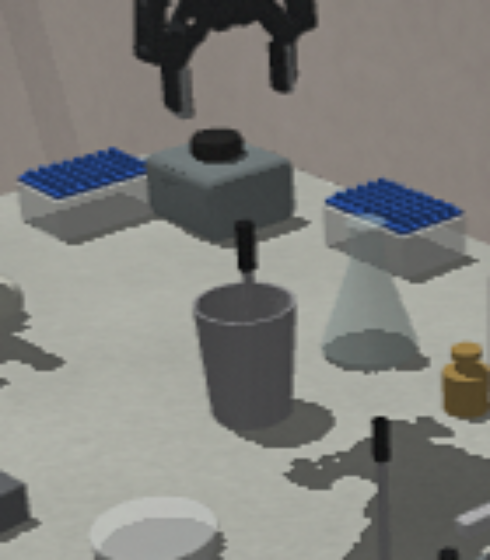

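The pin stands in the pot, handle at crop (246,245), released. Now going back to just behind the crossbar.

Run:
```python
from fit import *
x=np.load('jig.npy')
go(J(x,(-.014,-.0035,.25))[0])
```

```text
shift cm [-3.97 40.25  0.09] xang -1.78 tilt [-5.e-04  0.e+00 -1.e+00] tcp [0.5561 0.2408 0.2509] F [-1.17 -1.58  0.13] w 1.001 t 14.55
```

>>> {"name": "step_arm", "arguments": {
  "increments": [
    [-0.1,1,0,0,0,0,0],
    [-0.2,2,0,0,0,0,0],
    [-0.4,4,0,0,0,0,0],
    [-0.4,4,0,0,0,0,0],
    [-0.4,4,0,0,0,0,0],
    [-0.4,4,0,0,0,0,0],
    [-0.4,4,0,0,0,0,0],
    [-0.4,4,0,0,0,0,0],
    [-0.4,4,0,0,0,0,0],
    [-0.4,4,0,0,0,0,0],
    [-0.3,3,0,0,0,0,0],
    [-0.2,2,0,0,0,0,0],
    [0,0.3,0,0,0,0,0],
    [0,0,0,0,0,0,0]
  ]
}}

```text
t: 15.95
eef_pos: [0.5027, -0.1617, 0.2508]
tool_rot: [-0.0, 1.0, -0.017, -0.001]
contact_force: [0.5, 0.7, 0.6]
gripper_width: 0.996
```

Run:
```python
from fit import *
x=np.load('jig.npy')
a=shot('side');b=shot('top')
go(J(x,(-.014,-.0035,.12))[0])
im=cv2.cvtColor(a['pixels'],cv2.COLOR_RGB2BGR);cv2.imwrite('pics/s8.png',cv2.resize(im[90:300,220:400],None,fx=2.8,fy=2.8))
im=cv2.cvtColor(b['pixels'],cv2.COLOR_RGB2BGR);cv2.imwrite('pics/t8.png',cv2.resize(im[140:300,240:440],None,fx=3.5,fy=3.5))
```

```text
shift cm [ 0.03  0.06 13.09] xang -1.73 tilt [-7.e-04  7.e-04 -1.e+00] tcp [ 0.5036 -0.1597  0.2509] F [ 0.11  0.92 -0.38] w 1.0 t 16.05
```

View pics/s8.png

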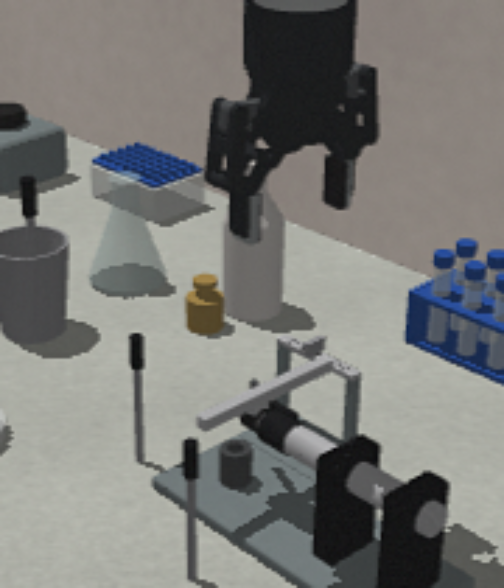

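View pics/t8.png

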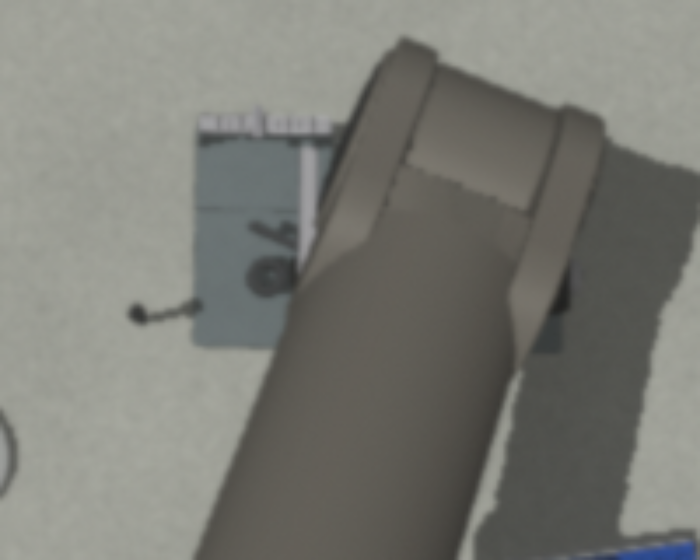

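Side crop: fingers are above and behind the bar, astride the collar. Descending partway to check.

>>> {"name": "step_arm", "arguments": {
  "increments": [
    [0,0.1,1.5,0,0,0,0],
    [0,0,2.5,0,0,0,0],
    [0,0,3,0,0,0,0],
    [0,0,3,0,0,0,0],
    [0,0,2,0,0,0,0],
    [0,0,1,0,0,0,0],
    [0,0,0,0,0,0,0]
  ]
}}

```text
t: 16.75
eef_pos: [0.5033, -0.1605, 0.1202]
tool_rot: [-0.0, 1.0, -0.015, -0.001]
contact_force: [-0.3, -0.6, -0.0]
gripper_width: 1.0
```

Run:
```python
from fit import *
x=np.load('jig.npy')
a=shot('side')
go(J(x,(-.014,-.0035,.062))[0])
im=cv2.cvtColor(a['pixels'],cv2.COLOR_RGB2BGR);cv2.imwrite('pics/s9.png',cv2.resize(im[150:300,230:390],None,fx=4,fy=4,interpolation=cv2.INTER_CUBIC))
```

```text
shift cm [-0.01 -0.08  5.93] xang -1.72 tilt [-6.e-04  1.e-04 -1.e+00] tcp [ 0.504  -0.1611  0.1213] F [ 0.72 -0.28  0.52] w 0.999 t 16.8
```

View pics/s9.png

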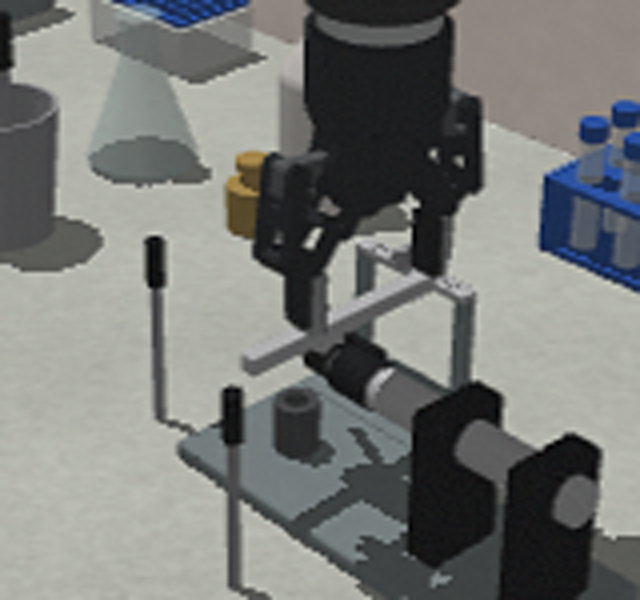

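Run:
```python
from fit import *
x=np.load('jig.npy')
a=shot('side')
o=bot.get_obs();im=cv2.cvtColor(a['pixels'],cv2.COLOR_RGB2BGR);k=6;u0,v0=280,190
im=cv2.resize(im[v0:v0+95,u0:u0+110],None,fx=k,fy=k,interpolation=cv2.INTER_CUBIC)
def pl(P,c):
    U=((proj(a,P)+.5-[u0,v0])*k-.5).astype(int);cv2.polylines(im,[U.reshape(-1,1,2)],False,c,1)
j=W(x,o['eef_pos'])[0];print(j)
for s in(1,-1):
    for y in (.0425,.057):
        pl(J(x,[(j[0]-.011,j[1]+s*y,.133),(j[0]+.011,j[1]+s*y,.133),(j[0]+.011,j[1]+s*y,.17),(j[0]-.011,j[1]+s*y,.17),(j[0]-.011,j[1]+s*y,.133)]),(0,255,255) if y<.05 else (0,255,0))
B=[(.02,-.082,.111),(.02,.06,.111),(.008,.06,.111),(.008,-.082,.111),(.008,-.082,.099),(.008,.06,.099),(.008,.06,.111)]
pl(J(x,B),(0,0,255))
pl(J(x,[(x[3],-.111,.106),(x[3],-.089,.106)]),(255,0,255))
cv2.imwrite('pics/s10.png',im)
```

```text
[-0.01519053 -0.0041648   0.12196581]
```

View pics/s10.png

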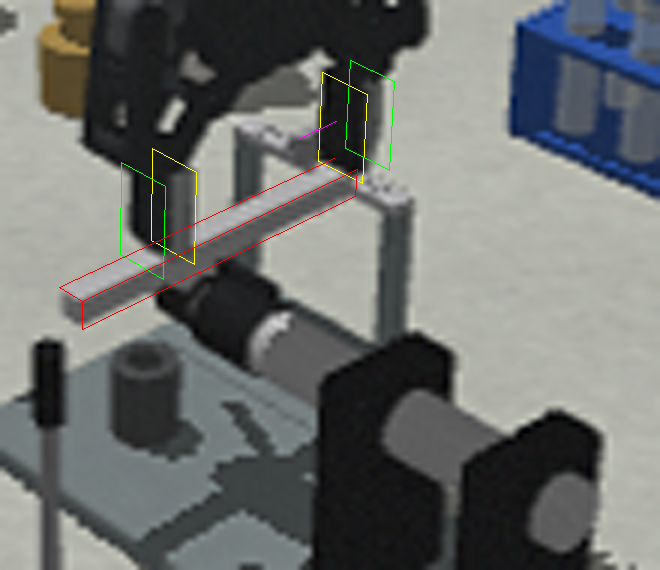

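Overlay agrees within about 1 px, and the fingers are about 10 mm behind the bar's inner face. Descending.

>>> {"name": "step_arm", "arguments": {
  "increments": [
    [0,0,1,0,0,0,0],
    [0,0,1,0,0,0,0],
    [0,0,1,0,0,0,0],
    [0,0,1,0,0,0,0],
    [0,0,1,0,0,0,0],
    [0,0,0.9,0,0,0,0],
    [0,0,0,0,0,0,0]
  ]
}}

```text
t: 17.55
eef_pos: [0.5029, -0.1615, 0.0609]
tool_rot: [-0.0, 1.0, -0.016, -0.001]
contact_force: [-0.0, 0.2, -0.2]
gripper_width: 0.999
```

>>> {"name": "step_arm", "arguments": {
  "increments": [
    [0,-0.2,0,0,0,0,0],
    [0,-0.2,0,0,0,0,0],
    [0,-0.2,0,0,0,0,0],
    [0,0,0,0,0,0,0]
  ]
}}

```text
t: 17.95
eef_pos: [0.5043, -0.1552, 0.0626]
tool_rot: [-0.0, 1.0, -0.015, 0.0]
contact_force: [-0.0, 0.5, -0.8]
gripper_width: 1.001
```

>>> {"name": "step_arm", "arguments": {
  "increments": [
    [0,-0.2,0,0,0,0,0],
    [0,0,0,0,0,0,0]
  ]
}}

```text
t: 18.15
eef_pos: [0.5042, -0.1533, 0.0624]
tool_rot: [-0.0, 1.0, -0.015, 0.0]
contact_force: [0.2, 0.0, 0.4]
gripper_width: 0.998
```

>>> {"name": "step_arm", "arguments": {
  "increments": [
    [0,-0.2,0,0,0,0,0],
    [0,0,0,0,0,0,0]
  ]
}}

```text
t: 18.35
eef_pos: [0.5042, -0.1514, 0.0623]
tool_rot: [-0.0, 1.0, -0.015, -0.0]
contact_force: [-0.4, 0.4, -0.3]
gripper_width: 0.998
```

>>> {"name": "step_arm", "arguments": {
  "increments": [
    [0,-0.2,0,0,0,0,0],
    [0,0,0,0,0,0,0]
  ]
}}

```text
t: 18.55
eef_pos: [0.5042, -0.1494, 0.0622]
tool_rot: [-0.0, 1.0, -0.015, -0.0]
contact_force: [0.8, -0.1, 1.4]
gripper_width: 1.004
```

>>> {"name": "step_arm", "arguments": {
  "increments": [
    [0,-0.2,0,0,0,0,0],
    [0,0,0,0,0,0,0]
  ]
}}

```text
t: 18.75
eef_pos: [0.5042, -0.1485, 0.0623]
tool_rot: [0.001, 1.0, -0.016, 0.0]
contact_force: [-0.4, -2.6, -1.2]
gripper_width: 0.997
```

>>> {"name": "step_arm", "arguments": {
  "increments": [
    [0,-0.2,0,0,0,0,0],
    [0,0,0,0,0,0,0]
  ]
}}

```text
t: 18.95
eef_pos: [0.5043, -0.1463, 0.0623]
tool_rot: [0.0, 1.0, -0.016, 0.0]
contact_force: [0.1, -4.0, -1.1]
gripper_width: 0.997
```

>>> {"name": "step_arm", "arguments": {
  "increments": [
    [0,-0.2,0,0,0,0,0],
    [0,0,0,0,0,0,0]
  ]
}}

```text
t: 19.15
eef_pos: [0.5044, -0.1438, 0.0623]
tool_rot: [0.0, 1.0, -0.016, 0.0]
contact_force: [0.5, -4.7, -0.4]
gripper_width: 1.0
```

The bar made contact at TCP y≈-0.1487 against a predicted -0.149. About 27 mm remain; I'll pull most of that and look.

>>> {"name": "step_arm", "arguments": {
  "increments": [
    [0,-0.3,0,0,0,0,0],
    [0,-0.4,0,0,0,0,0],
    [0,-0.4,0,0,0,0,0],
    [0,-0.4,0,0,0,0,0],
    [0,-0.4,0,0,0,0,0],
    [0,-0.4,0,0,0,0,0],
    [0,-0.2,0,0,0,0,0],
    [0,0,0,0,0,0,0],
    [0,0,0,0,0,0,0]
  ]
}}

```text
t: 20.05
eef_pos: [0.5053, -0.1187, 0.0623]
tool_rot: [0.0, 1.0, -0.016, 0.0]
contact_force: [1.6, -4.0, -1.0]
gripper_width: 0.996
```

```bash
cat > look.py <<'E'
from fit import *
import sys
n=sys.argv[1];x=np.load('jig.npy')
a=shot('side');b=shot('top');o=bot.get_obs()
j=W(x,o['eef_pos'])[0];print('jig',np.round(j*1000,1),'F',np.round(o['contact_force'],2),'w',o['gripper_width']*85,'t',o['t'])
ims=[]
for p,(u0,v0),k in((a,(290,185),7),(b,(285,160),7)):
    im=cv2.cvtColor(p['pixels'],cv2.COLOR_RGB2BGR)
    im=cv2.resize(im[v0:v0+80,u0:u0+56],None,fx=k,fy=k,interpolation=cv2.INTER_CUBIC);ims.append(im)
    r1=bot.pinpoint(p,'bar_end');r2=bot.pinpoint(p,'index_mark')
    for r,z,c in((r1,.105,(0,0,255)),(r2,.104,(0,255,255))):
        if r:
            u=np.array(r[0]['point']);print(np.round(u,1),round(r[0]['score'],2),np.round(W(x,atz(p,u,z))*1000,1))
            U=((u+.5-[u0,v0])*k-.5).astype(int);cv2.circle(im,tuple(map(int,U)),4,c,1)
cv2.imwrite('pics/'+n,np.hstack(ims))
E
python3 look.py c11.png
```

```text
jig [27.4 -3.6 62.3] F [ 0.32 -3.25 -0.47] w 84.96675372109303 t 20.15
[330.8 211.5] 0.61 [[ 49.4 -97.6 105. ]]
[315.2 175.2] 0.61 [[  42.  -100.2  104. ]]
```

View pics/c11.png

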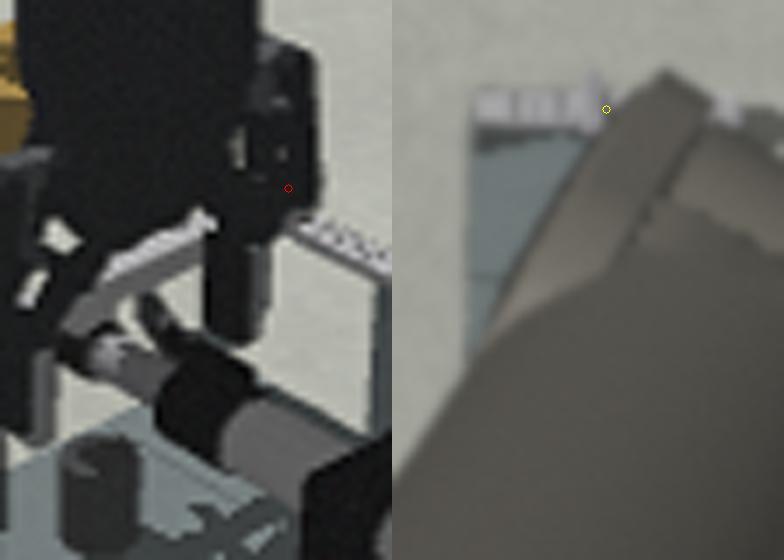

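The hand hides both the tab and the bar end here, so I use the clean start pictures to measure the bar-to-tab distance precisely.

```bash
cat > m.py <<'E'
from fit import *
x=np.load('jig.npy')
a=shot('side');b=shot('top')  # calib only
ims=[]
for p,f,(u0,v0),k in((a,'s0.png',(312,195),9),(b,'t0.png',(293,165),9)):
    im=cv2.imread('pics/'+f)
    im=cv2.resize(im[v0:v0+60,u0:u0+42],None,fx=k,fy=k,interpolation=cv2.INTER_NEAREST);ims.append(im)
    def pl(P,c):
        U=((proj(p,J(x,P))+.5-[u0,v0])*k).astype(int);cv2.polylines(im,[U.reshape(-1,1,2)],False,c,1)
    t=x[3]
    pl([(t-.0035,-.111,.106),(t+.0035,-.111,.106),(t+.0035,-.089,.106),(t-.0035,-.089,.106),(t-.0035,-.111,.106)],(0,255,255))
    pl([(t-.0035,-.089,.106),(t-.0035,-.089,.094)],(0,255,255))
    pl([(.02,.06,.111),(.02,-.082,.111),(.008,-.082,.111),(.008,.06,.111)],(0,0,255))
cv2.imwrite('pics/'+'m1.png',np.hstack(ims))
E
python3 m.py
```

```text
(no output)
```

View pics/m1.png

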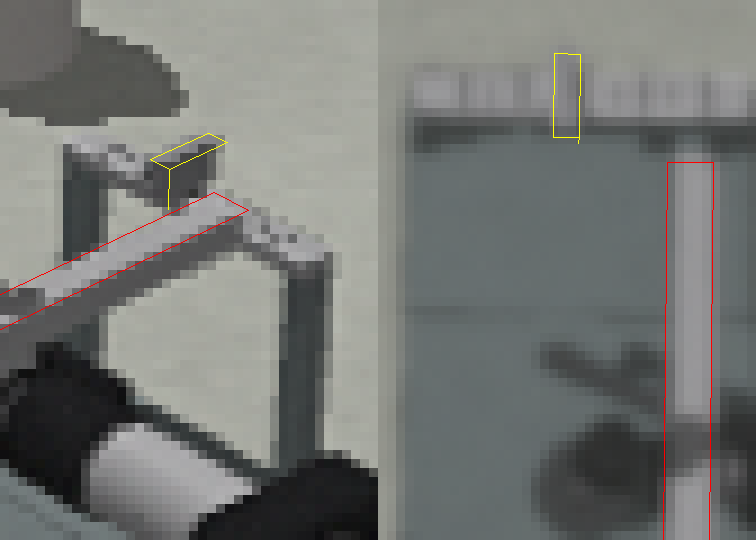

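Run:
```python
from fit import *
im=cv2.imread('pics/t0.png').astype(int).sum(2)
for r in range(171,180): print(r,im[r,296:342].tolist())
for r in range(186,202,5): print(r,im[r,318:338].tolist())
```

```text
171 [443, 437, 431, 430, 435, 437, 442, 440, 441, 443, 440, 432, 432, 432, 431, 431, 424, 398, 397, 412, 424, 432, 440, 446, 438, 436, 433, 437, 442, 446, 447, 449, 445, 444, 445, 444, 443, 443, 446, 443, 437, 437, 444, 444, 439, 437]
172 [428, 410, 397, 400, 414, 417, 413, 416, 423, 420, 420, 412, 403, 402, 414, 423, 420, 398, 380, 377, 399, 431, 446, 452, 447, 437, 429, 433, 442, 450, 453, 452, 445, 438, 447, 454, 453, 452, 447, 444, 439, 440, 444, 446, 448, 440]
173 [414, 421, 427, 425, 432, 419, 383, 410, 429, 426, 429, 421, 392, 388, 423, 441, 430, 400, 368, 343, 401, 443, 450, 448, 449, 439, 410, 429, 440, 443, 447, 447, 435, 413, 447, 468, 471, 463, 444, 439, 440, 440, 445, 450, 449, 443]
174 [407, 438, 451, 453, 452, 430, 379, 415, 436, 420, 436, 435, 397, 389, 431, 449, 435, 401, 365, 324, 404, 443, 445, 424, 437, 428, 387, 417, 436, 419, 433, 442, 424, 384, 424, 452, 458, 449, 423, 415, 413, 413, 417, 427, 442, 443]
175 [391, 433, 458, 459, 458, 434, 382, 419, 438, 416, 436, 440, 397, 391, 431, 443, 432, 403, 369, 322, 401, 444, 438, 412, 429, 425, 376, 413, 432, 409, 430, 
[... 734 characters left out ...]
 293, 262, 237, 240, 244, 243, 243, 247, 246]
179 [303, 232, 200, 197, 202, 203, 204, 208, 225, 231, 235, 249, 277, 282, 253, 245, 275, 291, 286, 254, 236, 236, 239, 238, 239, 236, 219, 210, 214, 218, 233, 240, 235, 220, 210, 206, 205, 202, 206, 221, 238, 243, 247, 245, 255, 279]
186 [318, 320, 319, 317, 320, 320, 315, 331, 412, 448, 455, 436, 375, 329, 314, 306, 283, 293, 360, 310]
191 [322, 322, 320, 321, 318, 319, 314, 333, 412, 449, 453, 433, 368, 327, 317, 309, 285, 297, 362, 307]
196 [323, 321, 320, 316, 317, 314, 318, 346, 419, 452, 452, 432, 361, 322, 316, 309, 278, 297, 360, 310]
201 [310, 306, 304, 305, 304, 305, 309, 349, 422, 452, 455, 437, 364, 318, 310, 306, 284, 229, 198, 194]
```

Run:
```python
from fit import *
im=cv2.imread('pics/s0.png');k=20
c=cv2.resize(im[204:234,314:354],None,fx=k,fy=k,interpolation=cv2.INTER_NEAREST)
for i in range(0,40,5): cv2.putText(c,str(314+i),(i*k,12),0,.4,(0,0,255),1)
for i in range(0,30,5): cv2.putText(c,str(204+i),(0,i*k+12),0,.4,(0,0,255),1)
cv2.imwrite('pics/m2.png',c)
```

```text
(no output)
```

View pics/m2.png

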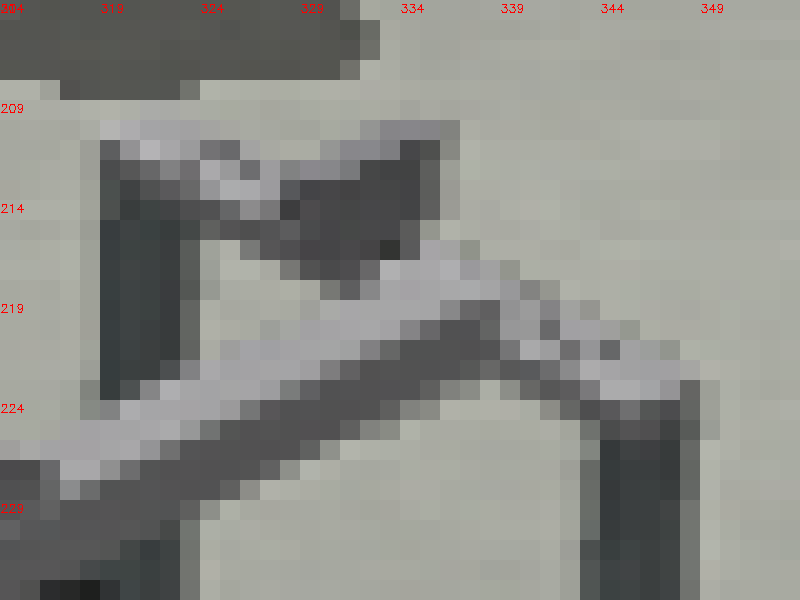

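Run:
```python
from fit import *
x=np.load('jig.npy');a=shot('side');b=shot('top')
print('tab back', W(x,atz(a,(331.8,211.5),.106))*1000)
print('bar back corner',W(x,atz(a,(338.4,218.5),.111))*1000)
print('tab R',W(x,atz(a,(335.4,210.2),.106))*1000)
print('top tab',W(x,atz(b,(313.3,175),.106))*1000,'bar',W(x,atz(b,(327.75,186),.111))*1000,W(x,atz(b,(327.6,200),.111))*1000)
o=bot.get_obs();print(W(x,o['eef_pos'])*1000,o['contact_force'])
```

```text
tab back [[ 46.603487   -97.99317528 106.        ]]
bar back corner [[  7.05327675 -78.48261082 111.        ]]
tab R [[  45.3632517  -109.08395632  106.        ]]
top tab [[  46.56546891 -100.27011105  106.        ]] bar [[ 12.69707123 -73.93517514 111.        ]] [[ 12.74254694 -41.00307071 111.        ]]
[[27.43562223 -3.59049363 62.307718  ]] [ 1.68866313 -4.02922076 -1.34514762]
```

Run:
```python
from fit import *
from scipy.optimize import least_squares
x=np.load('jig.npy');a=shot('side');b=shot('top')
obsA=[((331.8,211.5),1,-.1,.106,-.0035),((335.4,210.2),1,-.111,.106,-.0035),((338.4,218.5),0,-.082,.111,-.006)]
# offset per-camera (du,dv) free + D
def res(p,side):
    D,du,dv,xb=p
    r=[]
    for u,t,y,z,o in obsA: r.append(proj(a,J(x,(.014+D*t+o,y,z)))[0]+[du,dv]-u)
    return np.concatenate(r)
def r3(p): return res([p[0],p[1],p[2],0],0)
s=least_squares(r3,[.032,0,0]);print(s.x,s.fun)
s=least_squares(lambda p:np.r_[r3(p),p[1]/1.,p[2]/1.],[.032,0,0]);print(s.x,s.fun)
```

```text
[ 0.03551685 -0.62325996  0.39630971] [ 0.140576    0.21458677 -0.2683592   0.0439433   0.1277832  -0.25853006]
[ 0.03608454 -0.38138511  0.33965573] [ 0.21039267  0.07259586 -0.19866561 -0.09706754  0.36965805 -0.31518405
 -0.38138511  0.33965573]
```

Top view puts the bar-to-tab distance at about 34 mm, side about 35.5 mm, and the network fit about 32 mm. I'm targeting 34.3 mm of leg travel. The leg is now at about 30, so 4.3 mm more.

>>> {"name": "step_arm", "arguments": {
  "increments": [
    [0,-0.2,0,0,0,0,0],
    [0,-0.23,0,0,0,0,0],
    [0,0,0,0,0,0,0],
    [0,0,0,0,0,0,0],
    [0,0,0,0,0,0,0]
  ]
}}

```text
t: 21.15
eef_pos: [0.5054, -0.1145, 0.0623]
tool_rot: [0.0, 1.0, -0.016, 0.0]
contact_force: [1.9, -4.4, -1.9]
gripper_width: 1.004
```

```bash
python3 look.py c12.png
python3 - <<'E'
import cv2
E
```

```text
jig [31.8 -3.6 62.3] F [ 1.39 -4.46 -1.53] w 84.86092466008436 t 21.25
[325.7 214. ] 0.85 [[ 48.9 -79.7 105. ]]
```

View pics/c12.png

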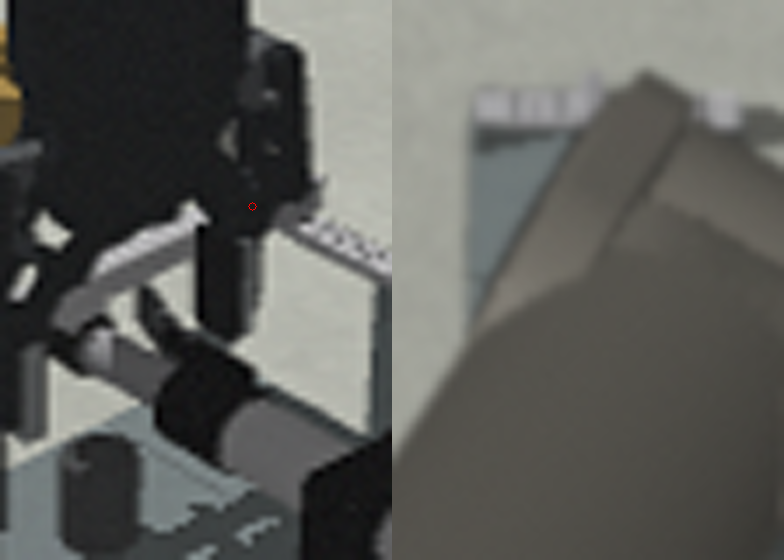

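A sliver of the tab now shows just past the finger at (315,185), and the lever is visibly open. Closing in stages while watching force and position.

>>> {"name": "step_arm", "arguments": {
  "increments": [
    [0,0,0,0,0,0,0.1],
    [0,0,0,0,0,0,0.2],
    [0,0,0,0,0,0,0.3],
    [0,0,0,0,0,0,0.35],
    [0,0,0,0,0,0,0.35]
  ],
  "squeeze": 25
}}

```text
t: 21.95
eef_pos: [0.5072, -0.1154, 0.0641]
tool_rot: [0.0, 1.0, -0.016, 0.002]
contact_force: [1.4, -6.2, 15.7]
gripper_width: 0.651
```

>>> {"name": "step_arm", "arguments": {
  "increments": [
    [0,0,0,0,0,0,0.42],
    [0,0,0,0,0,0,0.5],
    [0,0,0,0,0,0,0.5]
  ]
}}

```text
t: 22.25
eef_pos: [0.5056, -0.1148, 0.0627]
tool_rot: [0.0, 1.0, -0.016, 0.0]
contact_force: [-0.4, -5.4, 1.1]
gripper_width: 0.501
```

>>> {"name": "step_arm", "arguments": {
  "increments": [
    [0,0,0,0,0,0,0.56],
    [0,0,0,0,0,0,0.62],
    [0,0,0,0,0,0,0.62]
  ]
}}

```text
t: 22.55
eef_pos: [0.5059, -0.1145, 0.0626]
tool_rot: [0.0, 1.0, -0.016, 0.001]
contact_force: [2.9, -4.5, 2.5]
gripper_width: 0.379
```

>>> {"name": "step_arm", "arguments": {
  "increments": [
    [0,0,0,0,0,0,0.65],
    [0,0,0,0,0,0,0.68],
    [0,0,0,0,0,0,0.68]
  ]
}}

```text
t: 22.85
eef_pos: [0.5063, -0.1144, 0.0627]
tool_rot: [0.0, 1.0, -0.015, 0.001]
contact_force: [3.7, -2.9, 0.7]
gripper_width: 0.322
```

>>> {"name": "step_arm", "arguments": {
  "increments": [
    [0,0,0,0,0,0,0.7],
    [0,0,0,0,0,0,0.71],
    [0,0,0,0,0,0,0.71]
  ]
}}

```text
t: 23.15
eef_pos: [0.5065, -0.1143, 0.0627]
tool_rot: [0.0, 1.0, -0.015, 0.001]
contact_force: [3.7, -4.0, 1.3]
gripper_width: 0.29
```

```bash
python3 look.py c13.png
```

```text
jig [32.  -4.6 62.7] F [ 4.52 -2.94  0.82] w 24.57552949997287 t 23.25
[203.5 243.5] 0.69 [[131.4 206.9 105. ]]
[329.4 207.7] 0.54 [[  66.3 -110.2  104. ]]
```

View pics/c13.png

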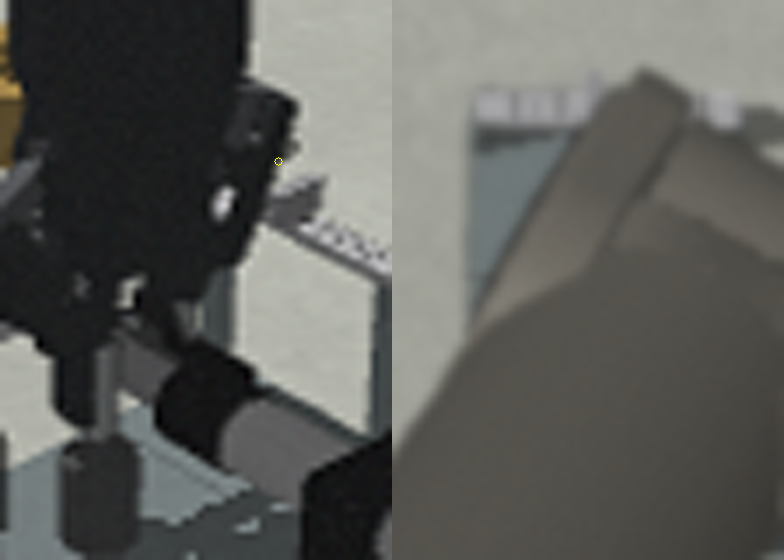

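>>> {"name": "step_arm", "arguments": {
  "increments": [
    [0,0,0,0,0,0,0.73],
    [0,0,0,0,0,0,0.75],
    [0,0,0,0,0,0,0.75]
  ]
}}

```text
t: 23.75
eef_pos: [0.5066, -0.1143, 0.0628]
tool_rot: [-0.0, 1.0, -0.015, 0.001]
contact_force: [3.5, -3.2, 2.4]
gripper_width: 0.268
```

>>> {"name": "step_arm", "arguments": {
  "increments": [
    [0,0,0,0,0,0,0.8],
    [0,0,0,0,0,0,0.85],
    [0,0,0,0,0,0,0.85]
  ]
}}

```text
t: 24.05
eef_pos: [0.5066, -0.1143, 0.0628]
tool_rot: [0.0, 1.0, -0.015, 0.001]
contact_force: [3.5, -3.9, 2.2]
gripper_width: 0.27
```

The jaws stopped at 0.27 (≈24 mm after the ~1.2 mm offset seen on the pin). That is leg 8 + shut lever 16. Checking the picture.

```bash
python3 look.py c14.png
python3 - <<'E'
from fit import *
a=shot('side','s14.png')
im=cv2.imread('pics/s14.png');k=10
cv2.imwrite('pics/s14c.png',cv2.resize(im[195:255,290:350],None,fx=k,fy=k,interpolation=cv2.INTER_NEAREST))
cv2.imwrite('pics/s14p.png',cv2.resize(im[120:330,160:400],None,fx=2.8,fy=2.8,interpolation=cv2.INTER_CUBIC))
E
```

```text
jig [32.  -4.7 62.8] F [ 3.83 -3.    3.73] w 22.73034023904486 t 24.15
[294.4 203.4] 0.45 [[138.3 -60.5 105. ]]
[334.5 210.4] 0.63 [[  48.6 -109.5  104. ]]
```

View pics/s14c.png

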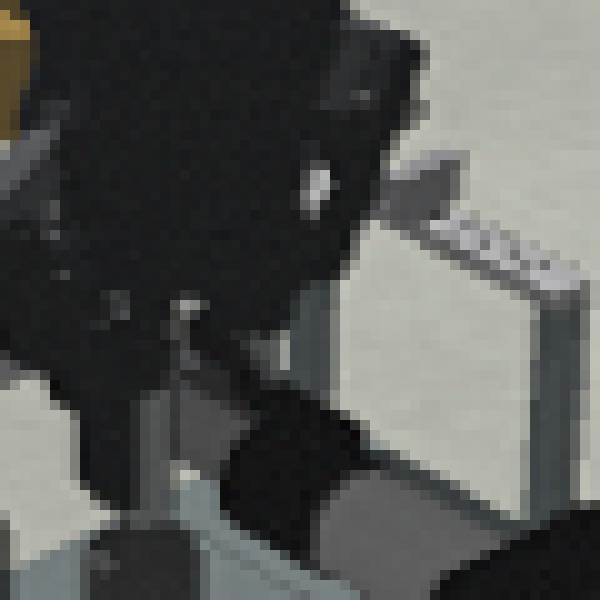

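View pics/s14p.png

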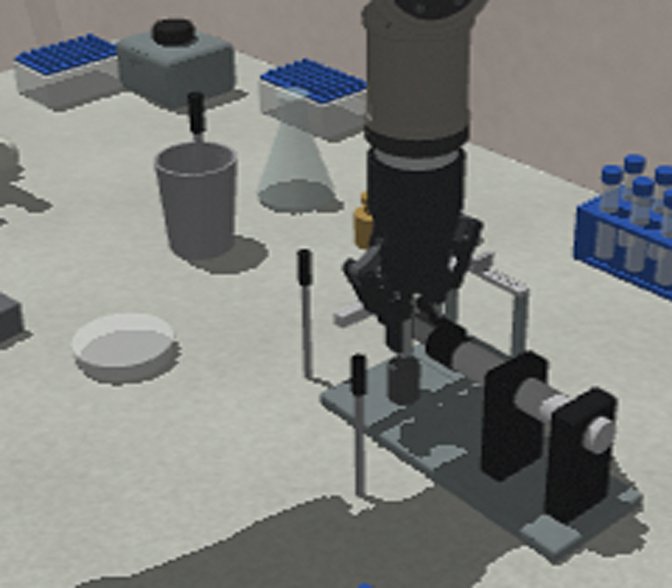

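Run:
```python
from fit import *
x=np.load('jig.npy');a=shot('side')
k=12;outs=[]
for f,Ls,(u0,v0) in(('s0.png',(.014,),(285,218)),('s14.png',(.0484,),(268,210))):
    im=cv2.imread('pics/'+f);im=cv2.resize(im[v0:v0+40,u0:u0+32],None,fx=k,fy=k,interpolation=cv2.INTER_NEAREST)
    for L in Ls:
        P=J(x,[(L+.006,-.02,.111),(L+.006,.06,.111),(L-.006,.06,.111),(L-.006,-.02,.111),(L-.006,.06,.111),(L-.006,.06,.099),(L-.006,-.02,.099)])
        U=((proj(a,P)+[-.62,.4]+.5-[u0,v0])*k).astype(int);cv2.polylines(im,[U.reshape(-1,1,2)],False,(0,0,255),1)
    outs.append(im)
cv2.imwrite('pics/m3.png',np.hstack(outs))
```

```text
(no output)
```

View pics/m3.png

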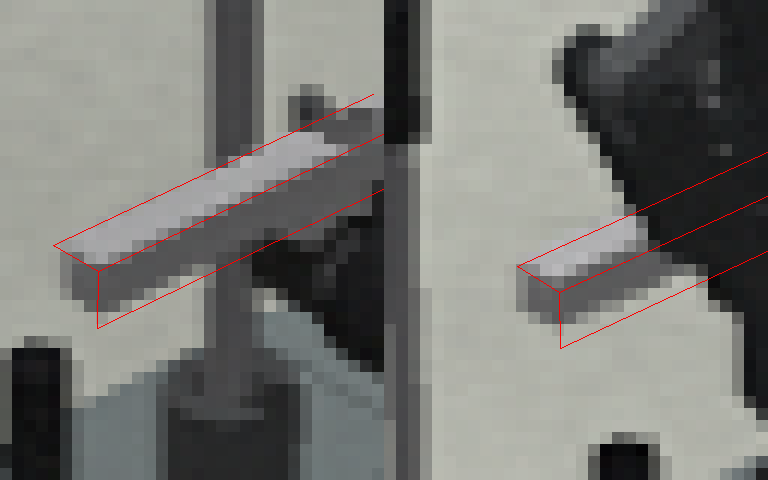

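The bar's near end moved by the expected 34.4 mm (overlay within 1 px), the pin is in the pot, and the readings are steady. Handing in.

>>> {"name": "step_arm", "arguments": {
  "increments": [
    [0,0,0,0,0,0,0.85],
    [0,0,0,0,0,0,0.85],
    [0,0,0,0,0,0,0.85]
  ]
}}

```text
t: 24.75
eef_pos: [0.5066, -0.1143, 0.0628]
tool_rot: [-0.0, 1.0, -0.015, 0.001]
contact_force: [4.0, -3.9, 2.3]
gripper_width: 0.274
```

Run:
```python
from station import bot
print(bot.hand_in()); o=bot.get_obs(); print(o['t'],o['eef_pos'],o['contact_force'],o['gripper_width'])
```

```text
the job is handed in; nothing more can be done
None
the job is handed in; nothing more can be done
```

I stood the stop pin in the pot and let it go. I then drew the leg out about 34.4 mm by its crossbar and closed the fingers behind the bar to press the lever shut. The job was handed in at about 25 s with the arm still holding; hand-in gave no verdict.

- **Grip and lever:** the last readings were steady, with about 4 N of spring pull on the fingers. The jaws stopped at about 24 mm, which fits the leg's side plus a shut lever. I could not see the lever angle itself.
- **Pin and bench:** the last side view shows the pin upright in the pot. Nothing in view was knocked over or looked shifted, but I did not measure the bystanders.
- **Bar travel:** the near end of the bar matched the overlay for 34.4 mm of travel within about 1 px.
- **Alignment at the tab:** the hand hid the bar end and most of the tab, so I could not see the alignment directly. My estimates of the distance from bar to tab disagreed: about 34 mm from the top view, 35.5 mm from the side view and 32 mm from the network fit. I used about 34.3 mm, which is within 2.5 mm of each.

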